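# Set the slotted stop of a board test jig to its mark, lock it and switch the jig on

## Task

Set up the board test jig for the next batch: slide its aluminium stop along the slots until the red pointer stands in the white band of the green index clip, then tighten both wing knobs clockwise as far as they go. Only then switch the jig on: pull its locking toggle straight out, flip it over from the red dot to the green dot and let it spring back. Leave the tools, bottles and other things round the jig where they are.

Things in the scene. Friction and masses are not known exactly. Their poses are not given: they have to be found in the camera images.
- jig: the board test jig, fixed to the bench but placed and turned a little differently each time: a dark plate from x = -125 to +137 mm, 186 mm wide, top face 14 mm above the bench; origin on its underside, in the middle of its width, x away from the robot, y to its left, z up. At its far end stands a grey contact head, a box from x = +85 to +136 mm, 176 mm wide, its top 50 mm above the bench
- stop_grip (a point): centre of the stop's upright, by which it can be gripped: 12 mm thick (jig x), 70 mm wide (jig y), from the foot to 40 mm above the plate; this point is 23 mm above the plate and 54 mm farther along jig x than the stop's origin. At least 45 mm stay free between the upright and the contacts on the head's front
- pointer (a point): tip of the stop's red pointer, a flat triangle on the inner edge of the left ear that points right (jig -y) at the rule; rigid with the stop: 74 mm nearer the robot along jig x than stop_grip and 40 mm to its left, 6 mm above the plate
- green_band (a point): middle of the white band (6 mm along jig x) on top of the green index clip, 13 x 19 x 4 mm, fixed on the steel rule; axes as the jig's. This is the mark: the pointer is set when its position along jig x equals this point's (the tip then stands 11 mm to its left)
- blue_band (a point): the same on the blue index clip, the mark of another board; not to be used. Which clip is nearer the robot changes
- left_knob_grip (a point): on the vertical axis of the left black wing knob, half-way up its wing: 46 mm long, 12 mm thick, 26 mm tall, top 13 mm above this point, on a 12 mm neck 10 mm tall over a 23 mm hub. This point is about 42 mm above the plate, 55 mm nearer the robot than the jig's origin and 68 mm to its left; its x axis lies along the wing
- right_knob_grip (a point): the same on the right wing knob, 68 mm to the right of the jig's origin
- left_knob (a joint): turn of the left knob: 0 loose, wing along jig x; grows clockwise seen from above to 1.57 rad, its end stop, where the wing lies across (along jig y) and its washer clamps the stop. Starts at 0 to 0.45, needs about 0.13 N m, stays where it is left and sinks less than 2.5 mm on the way
- right_knob (a joint): the same for the right knob, also clockwise to tighten; starts at 0 to 0.25
- toggle_grip (a point): on the axis of the locking toggle's bat, 40 mm out from toggle_pivot while seated (15 mm below its tip): a round aluminium lever 10 to 12 mm thick on top of the contact head, free to grasp from 24 to 55 mm out from the pivot
- toggle_pivot (a point): the toggle's hinge, on the contact head's top face, 111 mm farther along jig x than the jig's origin and 50 mm to its right; the hinge axis runs along jig x
- toggle (a joint): swing of the toggle about its pivot: 0 is off, leaning 0.36 rad from vertical to the left (jig +y, red dot); it grows to 0.72, on, leaning 0.36 rad to the right (jig -y, green dot). A steel gate in its bush blocks it until the bat is pulled out
- toggle_bat (a joint): how far the bat is pulled out along its own length: 0 seated to 0.007 m; a spring of 3 N (seated) to 6 N (out) draws it back. It clears the gate from 0.0045 m on and must be kept out until past the far side of the gate (joint toggle above 0.65); let go there, it springs back and locks
- spare_board: a spare green circuit board with a black display, 38 x 72 x 6 mm, lying on top of the grey contact head, left of the toggle; origin in the middle of its underside; stays where it is
- screwdriver_red: a red-handled screwdriver, 165 mm long, 21 mm thick, lying along the jig's left side; origin in the middle of its underside; stays where it is
- marker: a black marker pen, 136 mm long, 13 mm thick, lying along the jig's right side; origin in the middle of its underside; stays where it is
- flux_bottle: a yellow bottle with an orange spout, 38 mm across, 99 mm tall, standing close behind the left half of the contact head; origin in the middle of its underside; stays where it is
- cutters: orange-handled cutters, 121 mm long, 10 mm thick, right of the blue vice; origin in the middle of its underside; stays where it is
- tweezers: steel tweezers, 122 mm long, 8 mm thick, right of the blue vice; origin in the middle of its underside; stays where it is
- stop: the sliding stop, an aluminium bracket of 0.2 to 0.45 kg on the plate: a foot 6 mm thick with two ears, each with a slot 60 mm long along jig x, held by the knobs' washers between guide strips. It slides along jig x only, up to 26 mm either way of the slots' middle, with 1 to 3 N while both knobs are loose; tight, 25 N cannot move it. Origin under the middle between the slots; axes as the jig's

How it is judged (in metres and radians):
On the way, in this order (a step that is already met when the one before it is completed fails the run):
1. with both knobs still loose, the stop's pointer is in the green clip's white band (x of pointer in the frame of green_band between -0.003 and 0.003 m and value of joint each of left_knob, right_knob below 0.8 rad), for 0.2 s.
2. both wing knobs are tight with the pointer still in the band (x of pointer in the frame of green_band between -0.003 and 0.003 m and value of joint each of left_knob, right_knob above 1.35 rad), for 0.2 s.
3. the toggle's bat is pulled out while still on the off side (value of joint toggle_bat above 0.004 m and value of joint toggle below 0.3 rad), for 0.04 s.
At the end, for the whole second after the job is handed in: the pointer within 3 mm of the middle of the green clip's band (along the rule), both knobs turned past 1.35 of 1.57 rad, the toggle on the green side (past 0.5 of 0.72 rad) with its bat sprung back (out by less than 1.5 mm), and the stop at rest (all of step 2 and value of joint toggle above 0.5 rad and value of joint toggle_bat below 0.0015 m and linear speed of stop below 0.01 m/s); the robot touches nothing.
It fails at once if the toggle is flipped on before both knobs are tight (value of joint toggle above 0.36 rad and value of joint any of left_knob, right_knob below 1.3 rad).
It fails at once if a tool, the flux bottle or the spare board is moved by more than 30 mm (distance of any of spare_board, screwdriver_red, marker, flux_bottle, cutters, tweezers from where it was at the start of the episode above 0.03 m).
It fails at once if the flux bottle is knocked over (angle between flux_bottle's own z axis and vertical above 0.5 rad).
It also fails if it takes over 70 s, if anything falls off the work surface, if the arm or the gripper's body presses on something with over 40 N, if the wrist force passes 120 N, or if a joint passes its speed limit or range.

## Robot

A 6-joint arm with a two-finger parallel gripper is mounted at the origin on a cart in front of the work surface, level with it; the furniture and walls round the work are solid. World frame = base frame: x ahead of the robot, y to its left, z up, the work surface at z = 0. Lengths are in mm, angles in rad, forces in N, time in s.
With the tool pointing down it reaches from about 250 to 800 mm from the base axis. Payload 8.5 kg.
Tool frame: the origin (TCP) lies on the centre line of the jaws, within the pads' length; the fingertips stand 14 mm ahead of it and the grasp point (between the pads) lies 5 mm behind it; y points along the fingers, x is the direction in which the jaws open and shut, and the axes are right-handed (so a half turn about y gives the same grasp; the last joint's range is limited). The gripper opens to 85 mm and grips with 20 to 120 N. Pads are 22 mm wide; open, the fingers measure 114 mm over their backs; the gripper's body (76 mm by 85 mm) begins 54 mm behind the grasp point. The pads swing forward as they close: fully open they stand 13 mm farther back than shut.
Start: joints at [-1.256, 0.238, -0.013, 1.319, 0, 1.571], TCP at [162.539, -499.161, 245.276] pointing down, gripper open.
Joint ranges: [-2.66, 2.66], [-1.03, 1.9], [-1.14, 1.46], [-1.82, 2.27], [-1.45, 1.34], [-3.14, 3.14]. Speed limits (rad/s): [2.22, 2.22, 2.79, 3.14, 3.14, 3.14].

## Interface

Orientations are given as a 3x3 rotation matrix whose columns are the frame's x, y, z axes.
In Python, from station import ctrl, imaging, order gives the robot as it stands.
- The arm moves only by the tool servo_tool, never from a script. Its argument "increments" is a list that holds one entry, the list of rows, each a list of 7 numbers: the shift along the tool's x, y, z in mm, then the turn, a rotation vector about the tool's x, y, z in degrees, then the finger opening in mm, from 0 to 85.4. In form: [[[x, y, z, rx, ry, rz, hand], ...]]. A call has exactly 8 rows; each row shifts and turns the commanded pose from where the row before left it, along the tool's axes as they then stand; what a row does not reach is not made up. A row lasts 1/10 s, in which the tool goes at most 50 mm and 8.59 degrees, less where a joint would pass 70% of its speed; a pose out of reach is approached as far as the arm can. A call with a gripper value outside its range is refused whole. The fingers move at their own pace and stop on an object; the grip force is fixed at half the most. Time passes only in rows, so rows that do not move let the fingers close, or fill a call up. It gives the time, the measured TCP pose, the force and the opening at its end, in the units of the state.
- ctrl.get_state(): the state, without advancing time (a new reading comes with each control period).
- imaging.camera(name): name is "scene" or "top"; returns the picture (400x640x3 uint8, red, green, blue); there is no depth.
- imaging.camera_params(name): a dict with "fx", "fy", "cx", "cy" (pixels), "world_from_camera" (4x4, takes a point from camera to world coordinates). Camera axes: x right, y up, looking along -z (the intrinsics and any distortion apply to the point x, -y, -z); pixel columns grow to the right and rows downward; lengths in mm; the calibration is good to about 2 mm. A picture is of the moment at which its call begins. camera_params takes no time and is no camera call.
- order.hand_in(): hands the job in, once; it reports no verdict.
The state is a dict: "t": time; "joint_pos": joint angles; "joint_velocities": joint speeds; "tau": joint torques, N m; "tool_pos": TCP position; "eef_rot": TCP orientation; "contact_force": force on the tool from outside, world axes, zero at the start; "ft_torque": the same for the moment, N m; "finger_gap": finger opening in mm.
Only numpy, scipy, OpenCV 4.12 (cv2) and the standard library are available. Lean on these libraries where they do the work, as an engineer would, in place of code of your own. Each camera call takes 0.05 s, during which the arm holds its last target. There are 200 camera calls.

## Working session

There is one attempt and no reset: what is moved stays moved. The work goes in short steps, Python scripts to look and compute and a tool call to move; the robot and the scene stay as the last step left them, time stands still between calls to the robot, and variables do not carry over. Pictures are saved under pics/ and viewed, about 8 in all and at most 12, crops included, and the job is handed in when it is done.

Besides the shell and the picture viewer there is one more tool, called after "Request:" by a JSON object that holds its "method" and its "body", one argument or row to a line. servo_tool: Moves the arm, as the interface text tells. Its arguments: {"type":"object","properties":{"increments":{"type":"array","items":{"type":"array","items":{"type":"array","items":{"type":"number"}}}}},"required":["increments"]}

```bash
mkdir -p pics; ls; python3 - <<'E'
from station import ctrl, imaging, order
import cv2
s=ctrl.get_state()
for k in s: print(k,s[k])
for n in("scene","top"):
    cv2.imwrite(f"pics/{n}0.png",imaging.camera(n)[:,:,::-1]); print(n,imaging.camera_params(n))
E
```

```text
pics
t 0.0
joint_pos [-1.25598613e+00  2.38786474e-01 -1.42565916e-02  1.31921645e+00
 -3.12865771e-05  1.57080514e+00]
joint_velocities [-1.49137812e-03  2.39323728e-03 -7.33749861e-04  1.88029531e-03
  8.04356370e-07 -2.57408154e-05]
tau [ 3.27229653e-03 -5.38784266e+01  3.46433151e+01  1.84698589e-02
  3.05441927e-04 -1.41111076e-05]
tool_pos [ 162.42515423 -498.81783121  244.67372549]
eef_rot [[ 3.09627285e-01 -4.82804361e-04  9.50857882e-01]
 [-9.50856878e-01  1.38159143e-03  3.09627660e-01]
 [-1.46318669e-03 -9.99998929e-01 -3.12994429e-05]]
contact_force [ 0.36786962 -0.00773777 -0.18597324]
ft_torque [-0.01251381 -0.05890118 -0.03693975]
finger_gap 85.55130797711819
scene {'fx': 448.97990722721295, 'fy': 448.97990722721295, 'cx': 320.98382913919323, 'cy': 205.16444317901536, 'world_from_camera': array([[-7.85473689e-01,  4.51989354e-01, -4.22772643e-01,
         1.36142851e+02],
       [-6.18664794e-01, -5.92063218e-01,  5.16444594e-01,
         5.63018852e+02],
       [-1.68806733e-02,  6.67208190e-01,  7.44679981e-01,
         8.24064548e+02],
       [ 0.00000000e+00,  0.00000000e+00,  0.00000000e+00,
         1.00000000e+00]])}
top {'fx': 422.3734375098942, 'fy': 422.3734375098942, 'cx': 318.29795392121076, 'cy': 201.0006949690214, 'world_from_camera': array([[-1.69816516e-02,  9.97558304e-01, -6.77425506e-02,
         4.82160460e+02],
       [-9.99767050e-01, -1.60384158e-02,  1.44435189e-02,
         3.70416066e+01],
       [ 1.33217690e-02,  6.79720448e-02,  9.97598282e-01,
         1.22359610e+03],
       [ 0.00000000e+00,  0.00000000e+00,  0.00000000e+00,
         1.00000000e+00]])}
```

View pics/top0.png

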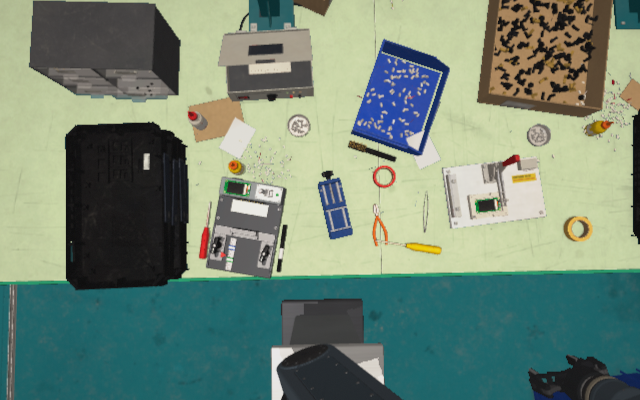

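View pics/scene0.png

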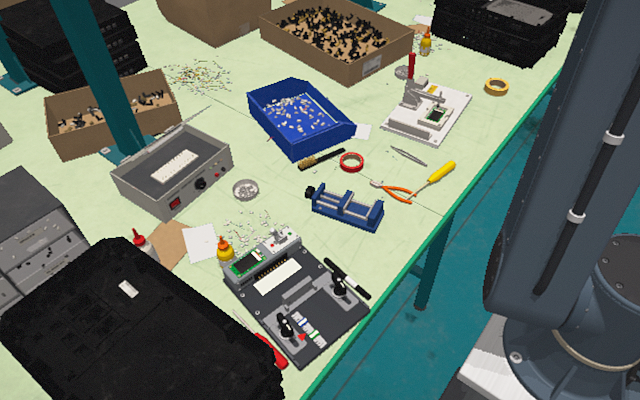

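The jig lies at about (245,228) in the top view and (295,300) in the scene view. I'll enlarge both.

```bash
python3 - <<'E'
import cv2
a=cv2.imread("pics/top0.png")[165:285,190:300]; b=cv2.imread("pics/scene0.png")[215:375,210:385]
cv2.imwrite("pics/topc.png",cv2.resize(a,None,fx=5,fy=5,interpolation=cv2.INTER_CUBIC))
cv2.imwrite("pics/scenec.png",cv2.resize(b,None,fx=3.75,fy=3.75,interpolation=cv2.INTER_CUBIC))
E
```

```text
(no output)
```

View pics/topc.png

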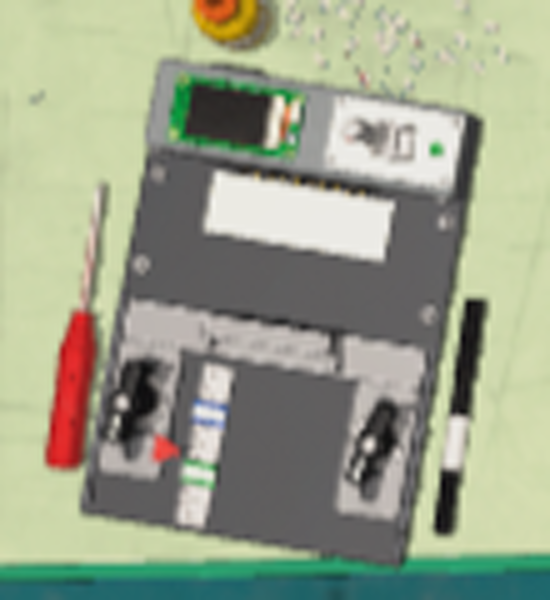

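View pics/scenec.png

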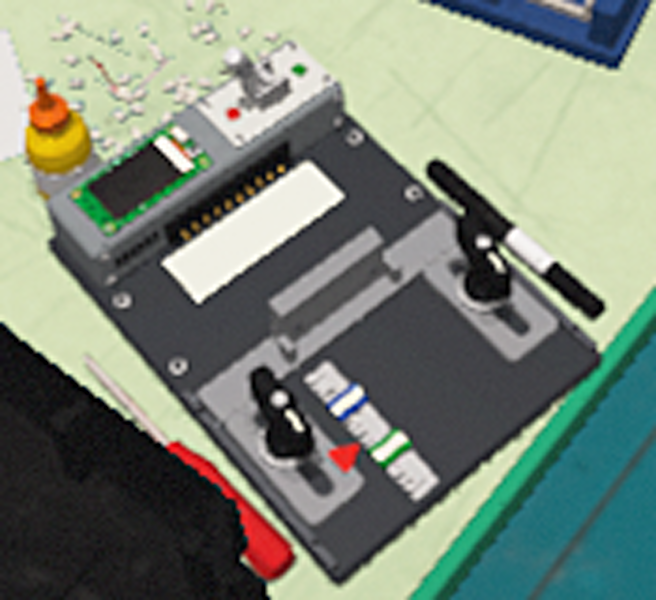

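The top crop shows: pointer tip at (178,450), green clip at (200,472), so it is nearer the robot, blue clip at (208,412), knobs at (130,400) and (375,450). In the scene crop, the toggle leans left at (240,60)–(265,90). Next I'll fit the jig pose from both views.

```bash
cat > h.py <<'E'
import numpy as np, cv2, json
from scipy.optimize import least_squares
from station import ctrl, imaging, order
P={n:imaging.camera_params(n) for n in("scene","top")}
def proj(n,X):
    p=P[n];T=p["world_from_camera"];c=(np.atleast_2d(X)-T[:3,3])@T[:3,:3]
    return np.c_[p["cx"]-p["fx"]*c[:,0]/c[:,2], p["cy"]+p["fy"]*c[:,1]/c[:,2]]
def ray(n,uv,z):
    p=P[n];T=p["world_from_camera"];u,v=uv
    d=T[:3,:3]@np.array([(u-p["cx"])/p["fx"],-(v-p["cy"])/p["fy"],-1]);o=T[:3,3]
    return o+d*(z-o[2])/d[2]
def R(a): return np.array([[np.cos(a),-np.sin(a),0],[np.sin(a),np.cos(a),0],[0,0,1]])
def J2W(q,X): return np.atleast_2d(X)@R(q[2]).T+[q[0],q[1],0]
tc=lambda u,v:((u+.5)/5-.5+190,(v+.5)/5-.5+165)
sc=lambda u,v:((u+.5)/3.75-.5+210,(v+.5)/3.75-.5+215)
E
cat > fit.py <<'E'
from h import *
obs=[("top",tc(80,514),(-125,93,14)),("top",tc(405,566),(-125,-93,14)),("top",tc(160,60),(136,88,50)),("top",tc(483,117),(136,-88,50)),
("top",tc(147,150),(85,88,50)),
("scene",sc(600,348),(-125,-93,14)),("scene",sc(338,572),(-125,93,14)),("scene",sc(52,197),(136,88,50)),("scene",sc(108,262),(85,88,50)),("scene",sc(343,92),(85,-88,50))]
def res(q):
    return np.concatenate([proj(n,J2W(q,X))[0]+q[3+2*(n=="top"):5+2*(n=="top")]-uv for n,uv,X in obs]+[q[3:]*.5])
s=least_squares(res,[480,250,-.1,0,0,0,0],loss="soft_l1"); q=s.x
print(q.round(3)); print(res(q)[:-4].reshape(-1,2).round(1))
np.save("q.npy",q)
def toj(n,uv,z):
    o=q[3:5] if n=="scene" else q[5:7]
    w=ray(n,np.array(uv)-o,z); return R(q[2]).T@(w-[q[0],q[1],0])
for l,n,uv,z in [("tip","top",tc(179,450),20),("tip","scene",sc(360,454),20),("green","top",tc(199,473),20),("green","scene",sc(389,447),20),
 ("blue","top",tc(208,413),20),("blue","scene",sc(348,400),20),("upr-left-top","top",tc(215,332),54),
 ("lk","top",tc(130,398),69),("lk","scene",sc(278,398),69),("rk","top",tc(376,445),69),("rk","scene",sc(484,242),69),("togtip","scene",sc(236,56),100),("togtip","top",tc(352,128),100)]:
    print(l,n,toj(n,uv,z).round(1))
E
python3 fit.py
```

```text
[ 4.87484e+02  2.21175e+02 -1.87000e-01  7.70000e-02  2.53400e+00
 -1.54500e+00  8.05000e-01]
[[ 0.6  0.5]
 [ 0.3  1.2]
 [ 0.6 -0.3]
 [-1.8 -1. ]
 [-0.2 -0.4]
 [ 1.8  0.7]
 [ 0.2  1.1]
 [-2.1  0.1]
 [-3.3 -1.6]
 [ 1.3 -2.1]]
tip top [-78.6  45.2  20. ]
tip scene [-85.2  46.   20. ]
green top [-89.4  31.7  20. ]
green scene [-92.1  32.4  20. ]
blue top [-55.4  32.9  20. ]
blue scene [-57.8  31.3  20. ]
upr-left-top top [-8.7 31.1 54. ]
lk top [-51.1  67.2  69. ]
lk scene [-55.4  71.   69. ]
rk top [-53.7 -68.7  69. ]
rk scene [-56.4 -65.7  69. ]
togtip scene [109.8 -31.3 100. ]
togtip top [111.8 -29.4 100. ]
```

```bash
cat > fit2.py <<'E'
from h import *
G,T,B="g","t","b"
obs=[("top",tc(80,514),(-125,93,14)),("top",tc(405,566),(-125,-93,14)),("top",tc(160,60),(136,88,50)),("top",tc(483,117),(136,-88,50)),
("top",tc(147,150),(85,88,50)),("top",tc(462,192),(85,-88,50)),
("scene",sc(600,348),(-125,-93,14)),("scene",sc(338,572),(-125,93,14)),("scene",sc(52,197),(136,88,50)),("scene",sc(108,258),(85,88,50)),("scene",sc(343,92),(85,-88,50)),
("top",tc(179,450),T),("scene",sc(360,454),T),("top",tc(199,473),G),("scene",sc(389,447),G),("top",tc(208,413),B),("scene",sc(348,400),B),
("top",tc(130,398),(-55,68,69)),("scene",sc(278,398),(-55,68,69)),("top",tc(376,445),(-55,-68,69)),("scene",sc(484,242),(-55,-68,69)),
("scene",sc(236,56),(111,-31.5,99)),("top",tc(352,128),(111,-31.5,99))]
def pt(q,X):
    return {"g":(q[7],29,20),"t":(q[8],40,20),"b":(q[9],29,20)}[X] if isinstance(X,str) else X
def res(q):
    return np.concatenate([proj(n,J2W(q,pt(q,X)))[0]+q[3+2*(n=="top"):5+2*(n=="top")]-uv for n,uv,X in obs]+[q[3:7]*.7])
s=least_squares(res,[480,250,-.1,0,0,0,0,-90,-80,-60],loss="soft_l1"); q=s.x
print(q.round(3)); 
for o,r in zip(obs,res(q)[:-4].reshape(-1,2).round(1)): print(o[0],o[2],r)
np.save("q.npy",q)
E
python3 fit2.py
```

```text
[ 4.86081e+02  2.25074e+02 -1.92000e-01  3.20000e-01  1.50900e+00
 -3.55000e-01 -3.32000e-01 -9.13090e+01 -8.20050e+01 -5.71670e+01]
top (-125, 93, 14) [ 0.2 -0.4]
top (-125, -93, 14) [-0.1  0.7]
top (136, 88, 50) [ 0.7 -1.1]
top (136, -88, 50) [-1.7 -1.4]
top (85, 88, 50) [-0.2 -1.1]
top (85, -88, 50) [-0.8  1.5]
scene (-125, -93, 14) [1.5 1.8]
scene (-125, 93, 14) [-0.8  2.2]
scene (136, 88, 50) [-2.6  0.3]
scene (85, 88, 50) [-3.9 -0.1]
scene (85, -88, 50) [ 1.2 -1.6]
top t [1.2 0.8]
scene t [ 0.6 -2.1]
top g [0.5 0.1]
scene g [ 0.4 -0.4]
top b [0.9 0.2]
scene b [ 0.1 -0.1]
top (-55, 68, 69) [-0.9  0.6]
scene (-55, 68, 69) [ 0.3 -0.3]
top (-55, -68, 69) [-0.7 -0. ]
scene (-55, -68, 69) [ 0.  -0.2]
scene (111, -31.5, 99) [-0.4  0.3]
top (111, -31.5, 99) [ 0.7 -0. ]
```

```bash
cat > go.py <<'E'
# usage: go.py jx jy grasp_z angle(deg of tool x from jig x) tilt(deg about jig x, + = tool leans so bat axis goes right)  -> remaining move in tool axes
import sys
from h import *
from scipy.spatial.transform import Rotation as Ro
def target(jx,jy,z,ang,tilt=0):
    q=np.load("q.npy"); a=np.radians(ang)
    Rt=np.c_[[np.cos(a),np.sin(a),0],[0,0,-1],[-np.sin(a),np.cos(a),0]]
    Rt=R(q[2])@Ro.from_euler("x",tilt,degrees=True).as_matrix()@Rt
    return J2W(q,(jx,jy,z))[0]+5*Rt[:,1],Rt
if __name__=="__main__":
    p,Rt=target(*map(float,sys.argv[1:]))
    s=ctrl.get_state(); Rc=np.array(s["eef_rot"])
    print("t",s["t"],"target",p.round(1),"d_tool",(Rc.T@(p-s["tool_pos"])).round(1),"rot",np.degrees(Ro.from_matrix(Rc.T@Rt).as_rotvec()).round(1),"F",np.round(s["contact_force"],1),"gap",round(s["finger_gap"],1))
E
sed -i 's/^("scene",sc(52.*$/XX/; ' fit2.py; python3 go.py -8 0 120 0 0
```

```text
t 0.1 target [478.2 226.6 115. ] d_tool [-591.9  130.5  524.9] rot [ -0.  -61.   -0.1] F [-0.   0.   0.1] gap 85.2
```

Request:
{"method": "servo_tool", "body": {
  "increments": [
    [[-37, 0, 33, 0, 0, 0, 85], [-37, 0, 33, 0, 0, 0, 85], [-37, 0, 33, 0, 0, 0, 85], [-37, 0, 33, 0, 0, 0, 85], [-37, 0, 33, 0, 0, 0, 85], [-37, 0, 33, 0, 0, 0, 85], [-37, 0, 33, 0, 0, 0, 85], [-37, 0, 33, 0, 0, 0, 85]]
  ]
}}

```text
t: 0.9
tool_pos: [322.0, -134.1, 245.4]
eef_rot: [[0.309, 0.0, 0.951], [-0.951, -0.0, 0.309], [0.0, -1.0, 0.0]]
contact_force: [0.7, -0.0, -0.3]
finger_gap: 85.1
```

Request:
{"method": "servo_tool", "body": {
  "increments": [
    [[-37, 0, 33, 0, 0, 0, 60], [-37, 0, 33, 0, 0, 0, 60], [-37, 0, 33, 0, 0, 0, 60], [-37, 0, 33, 0, 0, 0, 60], [-37, 0, 33, 0, 0, 0, 60], [-37, 0, 33, 0, 0, 0, 60], [-37, 0, 33, 0, 0, 0, 60], [-37, 0, 33, 0, 0, 0, 60]]
  ]
}}

```text
t: 1.7
tool_pos: [492.3, 197.8, 245.4]
eef_rot: [[0.359, -0.011, 0.933], [-0.933, 0.026, 0.359], [-0.028, -1.0, -0.001]]
contact_force: [0.5, -0.6, 0.7]
finger_gap: 60.1
```

Request:
{"method": "servo_tool", "body": {
  "increments": [
    [[0, 0, 0, 0, -7.6, 0, 60], [0, 0, 0, 0, -7.6, 0, 60], [0, 0, 0, 0, -7.6, 0, 60], [0, 0, 0, 0, -7.6, 0, 60], [0, 0, 0, 0, -7.6, 0, 60], [0, 0, 0, 0, -7.6, 0, 60], [0, 0, 0, 0, -7.6, 0, 60], [0, 0, 0, 0, -7.6, 0, 60]]
  ]
}}

```text
t: 2.5
tool_pos: [491.8, 195.4, 245.4]
eef_rot: [[0.99, -0.011, 0.14], [-0.14, 0.025, 0.99], [-0.014, -1.0, 0.024]]
contact_force: [0.0, 0.3, 0.2]
finger_gap: 60.2
```

```bash
python3 go.py -8 0 120 0 0
```

```text
t 2.5 target [478.2 226.6 115. ] d_tool [-15.9 131.3  25.9] rot [-1.3  3.  -0.9] F [0.  0.3 0.2] gap 60.2
```

Request:
{"method": "servo_tool", "body": {
  "increments": [
    [[-4, 33, 6.5, -0.3, 0.8, -0.2, 60], [-4, 33, 6.5, -0.3, 0.8, -0.2, 60], [-4, 33, 6.5, -0.3, 0.8, -0.2, 60], [-4, 33, 6.5, -0.4, 0.8, -0.3, 60], [0, 0, 0, 0, 0, 0, 60], [0, 0, 0, 0, 0, 0, 60], [0, 0, 0, 0, 0, 0, 60], [0, 0, 0, 0, 0, 0, 60]]
  ]
}}

```text
t: 3.3
tool_pos: [480.9, 226.1, 116.1]
eef_rot: [[0.98, 0.004, 0.201], [-0.201, 0.002, 0.98], [0.003, -1.0, 0.003]]
contact_force: [-0.7, -0.7, 0.2]
finger_gap: 60.1
```

```bash
python3 go.py -8 0 45 0 0; python3 - <<'E'
from h import *
b=imaging.camera("scene")[:,:,::-1][205:375,200:400]; cv2.imwrite("pics/s1.png",cv2.resize(b,None,fx=3.5,fy=3.5,interpolation=cv2.INTER_CUBIC))
E
```

```text
t 3.3 target [478.2 226.6  40. ] d_tool [-3.  76.1 -0.3] rot [-0.1 -0.6  0.2] F [-0.7 -0.7  0.2] gap 60.1
```

View pics/s1.png

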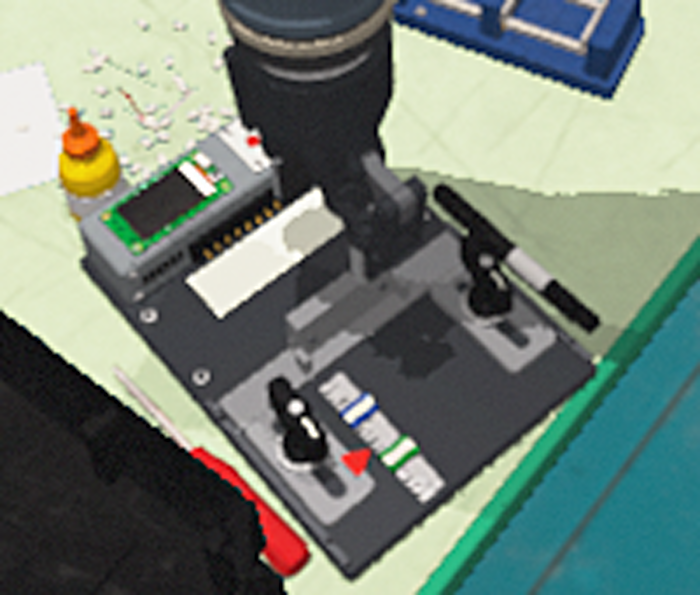

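The gripper stands above the upright, which runs from (290,320) to (400,260). The pointer tip is at about (370,460) and the green clip at (400,455). I'll descend and grip.

Request:
{"method": "servo_tool", "body": {
  "increments": [
    [[-1, 19, 0, 0, -0.3, 0, 60], [-1, 19, 0, 0, -0.3, 0, 60], [-1, 19, 0, 0, 0, 0, 60], [0, 19, 0, 0, 0, 0, 60], [0, 0, 0, 0, 0, 0, 60], [0, 0, 0, 0, 0, 0, 0], [0, 0, 0, 0, 0, 0, 0], [0, 0, 0, 0, 0, 0, 0]]
  ]
}}

```text
t: 4.15
tool_pos: [477.7, 226.9, 39.5]
eef_rot: [[0.982, 0.003, 0.19], [-0.19, 0.001, 0.982], [0.003, -1.0, 0.002]]
contact_force: [0.1, -0.2, -0.2]
finger_gap: 16.9
```

Request:
{"method": "servo_tool", "body": {
  "increments": [
    [[0, 0, 0, 0, 0, 0, 0], [0, 0, 0, 0, 0, 0, 0], [0, 0, 0, 0, 0, 0, 0], [0, 0, 0, 0, 0, 0, 0], [0, 0, 0, 0, 0, 0, 0], [0, 0, 0, 0, 0, 0, 0], [0, 0, 0, 0, 0, 0, 0], [0, 0, 0, 0, 0, 0, 0]]
  ]
}}

```text
t: 4.95
tool_pos: [477.8, 227.0, 39.6]
eef_rot: [[0.982, 0.003, 0.19], [-0.19, 0.002, 0.982], [0.003, -1.0, 0.002]]
contact_force: [0.5, -0.3, 5.9]
finger_gap: 11.1
```

```bash
cat > meas.py <<'E'
# pointer vs green band along jig x, from scene (and top): colour centroids at sub-pixel, averaged over 3 frames
from h import *
q=np.load("q.npy")
def run():
  for n in("scene","top"):
    im=np.mean([imaging.camera(n).astype(float) for _ in range(2)],0)
    r,g,b=im[...,0],im[...,1],im[...,2]
    off=q[3:5] if n=="scene" else q[5:7]
    toj=lambda uv:R(q[2]).T@(ray(n,np.array(uv)-off,20)-[q[0],q[1],0])
    c=proj(n,J2W(q,(-85,34,20)))[0]+off
    H,W=r.shape; V,U=np.mgrid[:H,:W]
    near=np.hypot(U-c[0],V-c[1])<(22 if n=="scene" else 16)
    out={}
    for l,w in(("red",np.clip(r-np.maximum(g,b)-70,0,110)),("green",np.clip(g-np.maximum(r,b)-25,0,60)),("blue",np.clip(b-np.maximum(r,g)-25,0,60))):
        w=w*near
        if w.sum()<100: print(n,l,"few",w.sum());continue
        P_=np.array([toj((u,v)) for u,v in zip(U[w>0],V[w>0])]); ww=w[w>0]
        m=(P_*ww[:,None]).sum(0)/ww.sum()
        out[l]=m; print(n,l,"n",(w>0).sum(),"mean jig",m[:2].round(1),"y range",P_[:,1].min().round(1),P_[:,1].max().round(1),"x range",P_[:,0].min().round(1),P_[:,0].max().round(1))
    if "red" in out and "green" in out: print("  tri-green dx",(out["red"]-out["green"])[0].round(2))
if __name__=="__main__": run()
E
python3 meas.py; python3 go.py -8 0 45 0 0
```

```text
scene red n 46 mean jig [-81.   50.3] y range 40.9 56.3 x range -88.1 -73.5
scene green n 41 mean jig [-92.9  30.1] y range 19.4 40.3 x range -98.5 -84.6
scene blue n 35 mean jig [-58.9  30.5] y range 20.6 40.4 x range -64.4 -50.8
  tri-green dx 11.84
top red few 0.0
top green few 0.0
top blue few 0.0
t 5.15 target [478.2 226.6  40. ] d_tool [ 0.5 -0.4 -0.3] rot [-0.1  0.1  0.2] F [ 0.9 -0.2  6.8] gap 11.2
```

```bash
cat > prof.py <<'E'
from h import *
import sys
q=np.load("q.npy")
def prof(n,im):
    off=q[3:5] if n=="scene" else q[5:7]
    xs=np.arange(-102,-70,1.)
    def line(y0,y1):
        ys=np.linspace(y0,y1,7); acc=0
        for y in ys:
            uv=(proj(n,J2W(q,np.c_[xs,0*xs+y,0*xs+20]))+off).astype(np.float32)
            acc=acc+cv2.remap(im.astype(np.float32),uv[:,0][None],uv[:,1][None],cv2.INTER_LINEAR)[0]
        return acc/7
    c=line(23,35); r=line(44,52)
    gr=np.clip(c[:,1]-np.maximum(c[:,0],c[:,2])-8,0,None); rd=np.clip(r[:,0]-np.maximum(r[:,1],r[:,2])-40,0,None)
    print(n,"green(x):",dict(zip(xs.astype(int),gr.astype(int))) ); print("  minch:",c.min(1).astype(int)); print("  red mean",(xs*rd).sum()/rd.sum(), rd.astype(int))
if __name__=="__main__":
    prof("top",cv2.imread("pics/top0.png")[:,:,::-1]); prof("scene",cv2.imread("pics/scene0.png")[:,:,::-1]); prof("scene",imaging.camera("scene"))
E
python3 prof.py
```

```text
top green(x): {np.int64(-102): np.int64(0), np.int64(-101): np.int64(0), np.int64(-100): np.int64(0), np.int64(-99): np.int64(4), np.int64(-98): np.int64(19), np.int64(-97): np.int64(33), np.int64(-96): np.int64(39), np.int64(-95): np.int64(33), np.int64(-94): np.int64(20), np.int64(-93): np.int64(7), np.int64(-92): np.int64(0), np.int64(-91): np.int64(0), np.int64(-90): np.int64(2), np.int64(-89): np.int64(14), np.int64(-88): np.int64(29), np.int64(-87): np.int64(38), np.int64(-86): np.int64(38), np.int64(-85): np.int64(30), np.int64(-84): np.int64(12), np.int64(-83): np.int64(0), np.int64(-82): np.int64(0), np.int64(-81): np.int64(0), np.int64(-80): np.int64(0), np.int64(-79): np.int64(0), np.int64(-78): np.int64(0), np.int64(-77): np.int64(0), np.int64(-76): np.int64(0), np.int64(-75): np.int64(0), np.int64(-74): np.int64(0), np.int64(-73): np.int64(0), np.int64(-72): np.int64(0), np.int64(-71): np.int64(0)}
  minch: [207 202 191 177 159 145 141 157 177 196 208 211 204 185 160 136 128 135
 154 172 188 200 206 206 204 202 203 205 205 206 208 209]
  red mean -81.40495821015556 [ 0  
[... 1845 characters left out ...]
64(20), np.int64(-84): np.int64(0), np.int64(-83): np.int64(0), np.int64(-82): np.int64(0), np.int64(-81): np.int64(0), np.int64(-80): np.int64(0), np.int64(-79): np.int64(0), np.int64(-78): np.int64(0), np.int64(-77): np.int64(0), np.int64(-76): np.int64(0), np.int64(-75): np.int64(0), np.int64(-74): np.int64(0), np.int64(-73): np.int64(0), np.int64(-72): np.int64(0), np.int64(-71): np.int64(0)}
  minch: [206 197 173 124  64  25  48 117 179 219 235 238 228 194 143  99  99 140
 176 192 198 200 199 196 191 188 190 194 197 198 197 198]
  red mean -80.82013182478968 [  0   0   0   0   0   0   0   0   0   0   0   0   0   0   0  23  56  92
 123 146 156 158 157 147 130 105  74  38   0   0   0   0]
```

Request:
{"method": "servo_tool", "body": {
  "increments": [
    [[-2, 0, 0, 0, 0, 0, 0], [-2, 0, 0, 0, 0, 0, 0], [-2, 0, 0, 0, 0, 0, 0], [-2, 0, 0, 0, 0, 0, 0], [-2, 0, 0, 0, 0, 0, 0], [0, 0, 0, 0, 0, 0, 0], [0, 0, 0, 0, 0, 0, 0], [0, 0, 0, 0, 0, 0, 0]]
  ]
}}

```text
t: 6.0
tool_pos: [468.1, 229.1, 39.6]
eef_rot: [[0.982, 0.004, 0.19], [-0.19, 0.002, 0.982], [0.003, -1.0, 0.003]]
contact_force: [0.1, 0.3, 6.3]
finger_gap: 11.4
```

```bash
sed -i '/__main__/,$d' prof.py; sed -i 's/^    print(n,"green.*red mean"/    print(n,"band",xs[5:16][c.min(1)[5:16].argmax()],"red mean"/' prof.py; echo 'if __name__=="__main__": prof("scene",imaging.camera("scene")); prof("top",imaging.camera("top"))' >> prof.py; python3 prof.py; python3 go.py -18 0 45 0 0
```

```text
scene band -91.0 red mean -90.7938169108886 [  0   0   0   0   0   9  48  83 120 142 157 160 156 145 125  99  66  26
   0   0   0   0   0   0   0   0   0   0   0   0   0   0]
top band -87.0 red mean nan [0 0 0 0 0 0 0 0 0 0 0 0 0 0 0 0 0 0 0 0 0 0 0 0 0 0 0 0 0 0 0 0]
t 6.1 target [468.4 228.5  40. ] d_tool [ 0.4 -0.4 -0.5] rot [-0.1  0.1  0.2] F [0.2 0.3 7.1] gap 11.1prof.py:15: RuntimeWarning: invalid value encountered in scalar divide
  print(n,"band",xs[5:16][c.min(1)[5:16].argmax()],"red mean",(xs*rd).sum()/rd.sum(), rd.astype(int))
```

```bash
python3 - <<'E'
from h import *
q=np.load("q.npy")
def smp(n,im,X):
    off=q[3:5] if n=="scene" else q[5:7]
    uv=(proj(n,J2W(q,X))+off).astype(np.float32)
    return cv2.remap(im,uv[:,0][None],uv[:,1][None],cv2.INTER_LINEAR)[0]
ims={"top":cv2.imread("pics/top0.png").max(2).astype(np.float32),"scene":cv2.imread("pics/scene0.png").max(2).astype(np.float32)}
s=np.linspace(-23,23,24)
for name,y in(("L",68),("R",-68)):
  for n in ims:
    row=[]
    for a in np.arange(-.3,.75,.1):
        best=[]
        for dx in(-3,0,3):
          for dy in(-3,0,3):
            v=0
            for w in(-4,0,4):
                X=np.c_[-55+dx+s*np.cos(a)+w*np.sin(a),y+dy-s*np.sin(a)+w*np.cos(a),0*s+68]
                v+=np.clip(smp(n,ims[n],X),0,120).mean()/3   # cap bright axis dot
            best.append(v)
        row.append(round(float(min(best)),0))
    print(name,n,"a=-.3...+.7",row)
E
```

```text
L top a=-.3...+.7 [61.0, 57.0, 53.0, 56.0, 57.0, 59.0, 63.0, 65.0, 68.0, 71.0, 74.0]
L scene a=-.3...+.7 [65.0, 67.0, 63.0, 59.0, 56.0, 51.0, 54.0, 54.0, 55.0, 57.0, 61.0]
R top a=-.3...+.7 [80.0, 74.0, 70.0, 65.0, 65.0, 69.0, 71.0, 76.0, 80.0, 85.0, 89.0]
R scene a=-.3...+.7 [79.0, 77.0, 72.0, 65.0, 57.0, 55.0, 52.0, 49.0, 44.0, 41.0, 37.0]
```

Request:
{"method": "servo_tool", "body": {
  "increments": [
    [[0, 0, 0, 0, 0, 0, 50], [0, 0, 0, 0, 0, 0, 50], [0, 0, 0, 0, 0, 0, 50], [0, -15, 0, 0, 0, 0, 50], [0, -20, 0, 0, 0, 0, 50], [0, -25, 0, 0, 0, 0, 50], [0, -25, 0, 0, 0, 0, 50], [0, -5, 0, 0, 0, 0, 50]]
  ]
}}

```text
t: 6.9
tool_pos: [468.2, 229.1, 130.8]
eef_rot: [[0.982, 0.005, 0.19], [-0.19, 0.002, 0.982], [0.004, -1.0, 0.003]]
contact_force: [0.1, -0.3, 0.5]
finger_gap: 50.2
```

```bash
python3 prof.py; python3 go.py -55 68 61 75
```

```text
scene band -91.0 red mean -90.80354391564126 [  0   0   0   0   0   9  48  84 121 144 159 162 158 146 125 100  66  25
   0   0   0   0   0   0   0   0   0   0   0   0   0   0]
top band -93.0 red mean nan [0 0 0 0 0 0 0 0 0 0 0 0 0 0 0 0 0 0 0 0 0 0 0 0 0 0 0 0 0 0 0 0]
t 7.0 target [445.1 302.3  56. ] d_tool [-36.   72.9  67.9] rot [  0.  -74.9   0.2] F [-0.3  0.1 -1. ] gap 50.2prof.py:15: RuntimeWarning: invalid value encountered in scalar divide
  print(n,"band",xs[5:16][c.min(1)[5:16].argmax()],"red mean",(xs*rd).sum()/rd.sum(), rd.astype(int))
```

Request:
{"method": "servo_tool", "body": {
  "increments": [
    [[-18, 0, 34, 0, 0, 0, 45], [-18, 0, 34, 0, 0, 0, 45], [0, 0, 0, 0, -8, 0, 45], [0, 0, 0, 0, -8, 0, 45], [0, 0, 0, 0, -8, 0, 45], [0, 0, 0, 0, -8, 0, 45], [0, 0, 0, 0, -8, 0, 45], [0, 0, 0, 0, -8, 0, 45]]
  ]
}}

```text
t: 7.8
tool_pos: [443.8, 301.6, 126.7]
eef_rot: [[0.795, -0.001, -0.607], [0.607, -0.001, 0.795], [-0.001, -1.0, -0.0]]
contact_force: [-0.1, -0.0, -0.2]
finger_gap: 45.0
```

Request:
{"method": "servo_tool", "body": {
  "increments": [
    [[0, 0, 0, 0, -8, 0, 45], [0, 0, 0, 0, -8, 0, 45], [0, 0, 0, 0, -8, 0, 45], [0, 0, 0, 0, -8, 0, 45], [0, 10, 0, 0, 0, 0, 45], [0, 10, 0, 0, 0, 0, 45], [0, 0, 0, 0, 0, 0, 45], [0, 0, 0, 0, 0, 0, 45]]
  ]
}}

```text
t: 8.6
tool_pos: [444.1, 301.8, 107.5]
eef_rot: [[0.359, 0.0, -0.933], [0.933, -0.0, 0.359], [-0.0, -1.0, -0.0]]
contact_force: [0.3, 0.5, -0.8]
finger_gap: 45.3
```

```bash
python3 go.py -55 68 61 80;  python3 - <<'E'
from h import *
b=imaging.camera("scene")[:,:,::-1][205:375,200:400]; cv2.imwrite("pics/s2.png",cv2.resize(b,None,fx=3.5,fy=3.5,interpolation=cv2.INTER_CUBIC))
E
```

```text
t 8.6 target [445.1 302.3  56. ] d_tool [ 0.8 51.5 -0.7] rot [ 0.  -0.1 -0. ] F [ 0.3  0.5 -0.8] gap 45.3
```

View pics/s2.png

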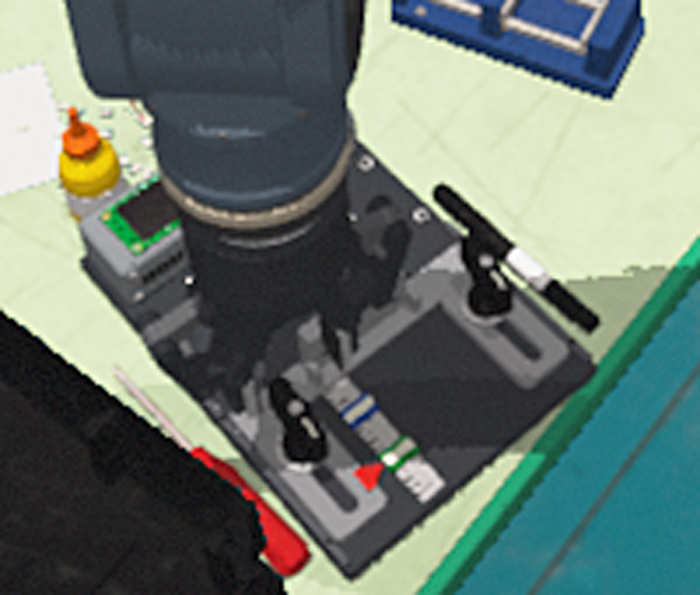

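The pointer tip at (383,468) lines up with the white band at (399,455), and the jaws stand over the left wing (285,390)–(310,455). I'll descend and grip the left knob.

Request:
{"method": "servo_tool", "body": {
  "increments": [
    [[0, 17, 0, 0, 0, 0, 45], [0, 17, 0, 0, 0, 0, 45], [0, 17, 0, 0, 0, 0, 45], [0, 0, 0, 0, 0, 0, 45], [0, 0, 0, 0, 0, 0, 0], [0, 0, 0, 0, 0, 0, 0], [0, 0, 0, 0, 0, 0, 0], [0, 0, 0, 0, 0, 0, 0]]
  ]
}}

```text
t: 9.45
tool_pos: [445.5, 302.7, 58.5]
eef_rot: [[0.358, 0.003, -0.934], [0.934, 0.002, 0.358], [0.003, -1.0, -0.002]]
contact_force: [0.6, 0.9, 5.2]
finger_gap: 10.4
```

Request:
{"method": "servo_tool", "body": {
  "increments": [
    [[0, 0, 0, 0, 0, 0, 0], [0, 0, 0, 0, 0, 0, 0], [0, 0, 0, 0, 0, 0, 0], [0, 0, 0, 0, 0, 0, 0], [0, 0, 0, 0, 0, 0, 0], [0, 0, 0, 0, 0, 0, 0], [0, 0, 0, 0, 0, 0, 0], [0, 0, 0, 0, 0, 0, 0]]
  ]
}}

```text
t: 10.25
tool_pos: [445.4, 302.7, 58.4]
eef_rot: [[0.358, 0.003, -0.934], [0.934, 0.002, 0.358], [0.003, -1.0, -0.002]]
contact_force: [1.1, 0.5, 6.8]
finger_gap: 10.7
```

```bash
python3 go.py -55 68 61 80; python3 prof.py; python3 -c "
from station import ctrl; print(ctrl.get_state()['ft_torque'])"
```

```text
t 10.25 target [445.1 302.3  56. ] d_tool [-0.5  2.4  0.2] rot [0.1 0.1 0.2] F [1.1 0.5 6.8] gap 10.7
scene band -91.0 red mean -90.75763769763999 [  0   0   0   0   0   5  42  74 108 131 146 153 149 136 116  91  60  23
   0   0   0   0   0   0   0   0   0   0   0   0   0   0]
top band -91.0 red mean -91.93850287736029 [ 0  0  0  0  0  5 18 42 63 75 78 80 67 48 23  1  0  0  0  0  0  0  0  0
  0  0  0  0  0  0  0  0]
[ 0.16799079 -0.1070655   0.09281211]
```

Request:
{"method": "servo_tool", "body": {
  "increments": [
    [[0, 0, 0, 0, 7, 0, 0], [0, 0.2, 0, 0, 7, 0, 0], [0, 0.2, 0, 0, 7, 0, 0], [0, 0.2, 0, 0, 7, 0, 0], [0, 0.2, 0, 0, 7, 0, 0], [0, 0.2, 0, 0, 7, 0, 0], [0, 0.2, 0, 0, 7, 0, 0], [0, 0.2, 0, 0, 7, 0, 0]]
  ]
}}

```text
t: 11.15
tool_pos: [444.2, 301.7, 57.0]
eef_rot: [[0.975, 0.001, -0.221], [0.221, 0.0, 0.975], [0.001, -1.0, -0.0]]
contact_force: [-4.0, -4.6, 14.4]
finger_gap: 10.6
```

Request:
{"method": "servo_tool", "body": {
  "increments": [
    [[0, 0.2, 0, 0, 7, 0, 0], [0, 0.2, 0, 0, 7, 0, 0], [0, 0.2, 0, 0, 7, 0, 0], [0, 0.2, 0, 0, 4, 0, 0], [0, 0, 0, 0, 2, 0, 0], [0, 0, 0, 0, 1, 0, 0], [0, 0, 0, 0, 0, 0, 0], [0, 0, 0, 0, 0, 0, 0]]
  ]
}}

```text
t: 11.95
tool_pos: [443.6, 301.8, 56.7]
eef_rot: [[0.967, 0.001, 0.257], [-0.257, 0.001, 0.967], [0.0, -1.0, 0.001]]
contact_force: [-7.8, -3.7, 20.7]
finger_gap: 11.2
```

```bash
python3 go.py -55 68 61 0; python3 prof.py; python3 -c "
from station import ctrl; print(ctrl.get_state()['ft_torque'])"
```

```text
t 11.95 target [445.1 302.3  56. ] d_tool [1.3 0.7 0.9] rot [-0.  -3.9  0. ] F [-7.8 -3.7 20.7] gap 11.2
scene band -91.0 red mean -90.90293235097737 [  0   0   0   0   0   0   9  31  57  79  97 103  96  80  59  38  16   0
   0   0   0   0   0   0   0   0   0   0   0   0   0   0]
top band -91.0 red mean -91.91249112550003 [ 0  0  0  0  0  0  0 18 38 50 53 53 41 22  1  0  0  0  0  0  0  0  0  0
  0  0  0  0  0  0  0  0]
[-0.87974312  1.77107469  0.99509853]
```

Request:
{"method": "servo_tool", "body": {
  "increments": [
    [[0, 0, 0, 0, 0, 0, 45], [0, 0, 0, 0, 0, 0, 45], [0, 0, 0, 0, 0, 0, 45], [0, -20, 0, 0, 0, 0, 45], [0, -25, 0, 0, 0, 0, 45], [0, -15, 0, 0, -4, 0, 45], [0, -10, -20, 0, 0, 0, 45], [0, 0, -45, 0, 0, 0, 45]]
  ]
}}

```text
t: 12.85
tool_pos: [433.9, 240.1, 126.3]
eef_rot: [[0.982, 0.005, 0.187], [-0.187, 0.003, 0.982], [0.004, -1.0, 0.004]]
contact_force: [0.4, -1.0, 0.1]
finger_gap: 44.8
```

Request:
{"method": "servo_tool", "body": {
  "increments": [
    [[0, 0, -45, 0, 0, 0, 45], [0, 0, -27, 0, 0, 0, 45], [0, 0, 0, 0, -8, 0, 45], [0, 0, 0, 0, -8, 0, 45], [0, 0, 0, 0, -8, 0, 45], [0, 0, 0, 0, -8, 0, 45], [0, 0, 0, 0, -8, 0, 45], [0, 0, 0, 0, -8, 0, 45]]
  ]
}}

```text
t: 13.65
tool_pos: [418.6, 167.5, 124.9]
eef_rot: [[0.795, 0.001, -0.607], [0.607, 0.0, 0.795], [0.001, -1.0, -0.0]]
contact_force: [-1.0, 0.3, -0.5]
finger_gap: 45.5
```

Request:
{"method": "servo_tool", "body": {
  "increments": [
    [[0, 0, 0, 0, -8, 0, 45], [0, 0, 0, 0, -8, 0, 45], [0, 0, 0, 0, -8, 0, 45], [0, 0, 0, 0, -8, 0, 45], [0, 0, 0, 0, -3, 0, 45], [0, 10, 0, 0, 0, 0, 45], [0, 0, 0, 0, 0, 0, 45], [0, 0, 0, 0, 0, 0, 45]]
  ]
}}

```text
t: 14.45
tool_pos: [418.2, 167.4, 114.5]
eef_rot: [[0.31, 0.0, -0.951], [0.951, 0.0, 0.31], [0.0, -1.0, -0.0]]
contact_force: [-0.3, 0.6, -0.8]
finger_gap: 45.4
```

```bash
python3 go.py -55 -68 63 83;  python3 prof.py; python3 - <<'E'
from h import *
b=imaging.camera("scene")[:,:,::-1][205:375,200:400]; cv2.imwrite("pics/s3.png",cv2.resize(b,None,fx=3.5,fy=3.5,interpolation=cv2.INTER_CUBIC))
E
```

```text
t 14.45 target [419.1 168.8  58. ] d_tool [ 1.6 56.5 -0.4] rot [ 0. -0.  0.] F [-0.3  0.6 -0.8] gap 45.4
scene band -91.0 red mean -90.80836705584326 [  0   0   0   0   0   9  48  83 119 142 157 161 157 145 125  98  65  24
   0   0   0   0   0   0   0   0   0   0   0   0   0   0]
top band -97.0 red mean nan [0 0 0 0 0 0 0 0 0 0 0 0 0 0 0 0 0 0 0 0 0 0 0 0 0 0 0 0 0 0 0 0]prof.py:15: RuntimeWarning: invalid value encountered in scalar divide
  print(n,"band",xs[5:16][c.min(1)[5:16].argmax()],"red mean",(xs*rd).sum()/rd.sum(), rd.astype(int))
```

View pics/s3.png

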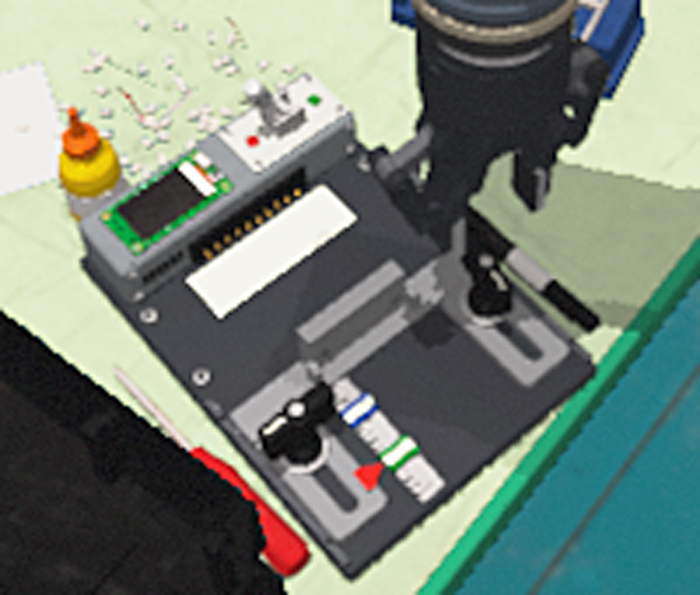

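The left wing now lies across, from (265,440) to (330,395). The pointer is still in the band, and the right wing at (485,275) is under the jaws. Next I'll tighten the right knob.

Request:
{"method": "servo_tool", "body": {
  "increments": [
    [[0.5, 18, 0, 0, 0, 0, 45], [0.5, 18, 0, 0, 0, 0, 45], [0.5, 18, 0, 0, 0, 0, 45], [0, 0, 0, 0, 0, 0, 45], [0, 0, 0, 0, 0, 0, 0], [0, 0, 0, 0, 0, 0, 0], [0, 0, 0, 0, 0, 0, 0], [0, 0, 0, 0, 0, 0, 0]]
  ]
}}

```text
t: 15.4
tool_pos: [419.8, 169.4, 62.2]
eef_rot: [[0.308, 0.003, -0.951], [0.951, 0.002, 0.308], [0.002, -1.0, -0.003]]
contact_force: [-1.0, 0.4, 6.6]
finger_gap: 10.8
```

Request:
{"method": "servo_tool", "body": {
  "increments": [
    [[0, 0, 0, 0, 0, 0, 0], [0, 0, 0, 0, 0, 0, 0], [0, 0, 0, 0, 7, 0, 0], [0, 0.2, 0, 0, 7, 0, 0], [0, 0.2, 0, 0, 7, 0, 0], [0, 0.2, 0, 0, 7, 0, 0], [0, 0.2, 0, 0, 7, 0, 0], [0, 0.2, 0, 0, 7, 0, 0]]
  ]
}}

```text
t: 16.2
tool_pos: [419.1, 168.6, 61.0]
eef_rot: [[0.868, 0.002, -0.496], [0.496, -0.0, 0.868], [0.002, -1.0, -0.001]]
contact_force: [-3.3, -4.1, 9.4]
finger_gap: 10.4
```

Request:
{"method": "servo_tool", "body": {
  "increments": [
    [[0, 0.2, 0, 0, 7, 0, 0], [0, 0.2, 0, 0, 7, 0, 0], [0, 0.2, 0, 0, 7, 0, 0], [0, 0.2, 0, 0, 7, 0, 0], [0, 0.2, 0, 0, 7, 0, 0], [0, 0.2, 0, 0, 7, 0, 0], [0, 0, 0, 0, 3, 0, 0], [0, 0, 0, 0, 0, 0, 0]]
  ]
}}

```text
t: 17.0
tool_pos: [418.4, 168.8, 60.4]
eef_rot: [[0.966, 0.001, 0.258], [-0.258, 0.0, 0.966], [0.001, -1.0, 0.001]]
contact_force: [-8.2, -3.5, 22.5]
finger_gap: 10.7
```

```bash
python3 go.py -55 -68 63 0; python3 prof.py; python3 -c "
from station import ctrl; print(ctrl.get_state()['ft_torque'])"
```

```text
t 17.0 target [419.1 168.8  58. ] d_tool [0.7 2.4 0.2] rot [-0.  -4.   0.1] F [-8.2 -3.5 22.5] gap 10.7
scene band -91.0 red mean -90.79792825992897 [  0   0   0   0   0   8  48  82 118 141 157 162 157 144 124  98  65  25
   0   0   0   0   0   0   0   0   0   0   0   0   0   0]
top band -97.0 red mean nan [0 0 0 0 0 0 0 0 0 0 0 0 0 0 0 0 0 0 0 0 0 0 0 0 0 0 0 0 0 0 0 0]
[-0.849268    1.80418814  1.08128592]prof.py:15: RuntimeWarning: invalid value encountered in scalar divide
  print(n,"band",xs[5:16][c.min(1)[5:16].argmax()],"red mean",(xs*rd).sum()/rd.sum(), rd.astype(int))
```

Request:
{"method": "servo_tool", "body": {
  "increments": [
    [[0, 0, 0, 0, 0, 0, 45], [0, 0, 0, 0, 0, 0, 45], [0, 0, 0, 0, 0, 0, 45], [0, -20, 0, 0, 0, 0, 45], [0, -30, 0, 0, 0, 0, 45], [0, -30, 0, 0, -4, 0, 45], [0, -30, 0, 0, 0, 0, 45], [0, 0, 0, 0, 0, 0, 45]]
  ]
}}

```text
t: 17.9
tool_pos: [421.0, 169.8, 172.3]
eef_rot: [[0.982, 0.007, 0.19], [-0.19, 0.003, 0.982], [0.006, -1.0, 0.004]]
contact_force: [0.3, -0.0, -0.1]
finger_gap: 45.4
```

```bash
python3 go.py 111 -12.7 149 0 -20.6; python3 prof.py 2>/dev/null; python3 - <<'E'
from h import *
b=imaging.camera("scene")[:,:,::-1][205:375,200:400]; cv2.imwrite("pics/s4.png",cv2.resize(b,None,fx=3.5,fy=3.5,interpolation=cv2.INTER_CUBIC))
E
```

```text
t 17.9 target [592.3 189.7 144.3] d_tool [164.2  29.3  52. ] rot [-20.8  -0.    0.4] F [ 0.3 -0.  -0.1] gap 45.4
scene band -91.0 red mean -90.80218666916734 [  0   0   0   0   0   7  47  83 119 142 157 162 158 145 124  98  64  23
   0   0   0   0   0   0   0   0   0   0   0   0   0   0]
top band -97.0 red mean nan [0 0 0 0 0 0 0 0 0 0 0 0 0 0 0 0 0 0 0 0 0 0 0 0 0 0 0 0 0 0 0 0]
```

View pics/s4.png

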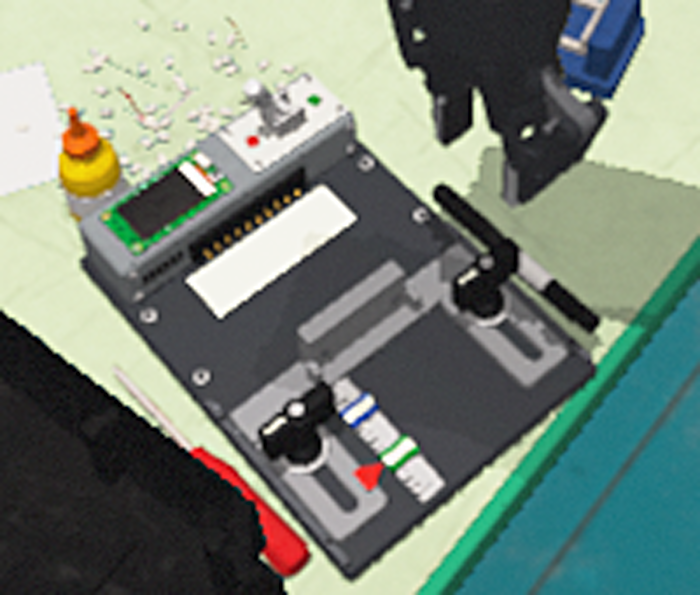

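Both wings lie across. The toggle leans to the red side with its tip at (258,92). Next is the toggle.

Request:
{"method": "servo_tool", "body": {
  "increments": [
    [[33, 0, 10.5, 0, 0, 0, 45], [33, 0, 10.5, 0, 0, 0, 45], [33, 0, 10.5, 0, 0, 0, 45], [33, 0, 10.5, 0, 0, 0, 45], [32, 0, 10, -5.2, 0, 0, 45], [0, 0, 0, -5.2, 0, 0.2, 45], [0, 0, 0, -5.2, 0, 0.2, 45], [0, 0, 0, -5.2, 0, 0, 45]]
  ]
}}

```text
t: 18.85
tool_pos: [589.7, 188.5, 167.4]
eef_rot: [[0.981, -0.075, 0.176], [-0.192, -0.351, 0.917], [-0.007, -0.933, -0.359]]
contact_force: [0.4, -1.5, -1.8]
finger_gap: 45.0
```

```bash
python3 go.py 111 -12.7 149 0 -20.6
```

```text
t 18.85 target [592.3 189.7 144.3] d_tool [ 2.4 20.9  9.8] rot [ 0.4  0.1 -0.4] F [ 0.4 -1.5 -1.8] gap 45.0
```

Request:
{"method": "servo_tool", "body": {
  "increments": [
    [[1, 10, 5, 0.2, 0, -0.2, 45], [1, 10, 5, 0.2, 0, -0.2, 45], [0, 15, 0, 0, 0, 0, 45], [0, 15, 0, 0, 0, 0, 45], [0, 0, 0, 0, 0, 0, 45], [0, 0, 0, 0, 0, 0, 45], [0, 0, 0, 0, 0, 0, 45], [0, 0, 0, 0, 0, 0, 45]]
  ]
}}

```text
t: 19.65
tool_pos: [590.6, 180.7, 119.5]
eef_rot: [[0.982, -0.064, 0.178], [-0.189, -0.341, 0.921], [0.002, -0.938, -0.347]]
contact_force: [0.1, 0.2, 0.2]
finger_gap: 44.9
```

```bash
python3 go.py 111 -33.8 93 0 -20.6; python3 - <<'E'
from h import *
b=imaging.camera("scene")[:,:,::-1][205:315,200:340]; cv2.imwrite("pics/s5.png",cv2.resize(b,None,fx=5,fy=5,interpolation=cv2.INTER_CUBIC))
E
```

```text
t 19.65 target [588.2 169.   88.3] d_tool [-0.1 33.4 -0.4] rot [-0.3  0.1  0.1] F [0.1 0.2 0.2] gap 44.9
```

View pics/s5.png

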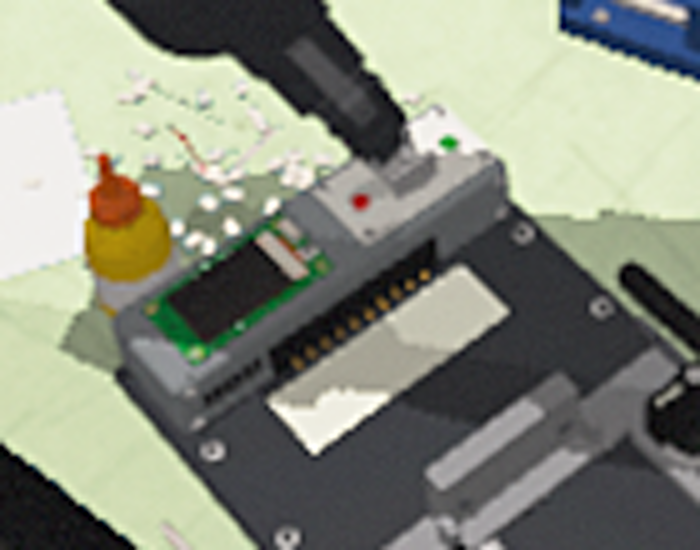

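The fingers point straight along the bat at its bush (410,175) and clear the spare board. I'll go in and grip.

Request:
{"method": "servo_tool", "body": {
  "increments": [
    [[0, 11, 0, 0, 0, 0, 45], [0, 11, 0, 0, 0, 0, 45], [0, 11, 0, 0, 0, 0, 45], [0, 0, 0, 0, 0, 0, 45], [0, 0, 0, 0, 0, 0, 0], [0, 0, 0, 0, 0, 0, 0], [0, 0, 0, 0, 0, 0, 0], [0, 0, 0, 0, 0, 0, 0]]
  ]
}}

```text
t: 20.5
tool_pos: [587.6, 169.6, 88.2]
eef_rot: [[0.982, -0.065, 0.177], [-0.188, -0.341, 0.921], [0.0, -0.938, -0.347]]
contact_force: [-5.2, 1.7, 3.7]
finger_gap: 9.7
```

Request:
{"method": "servo_tool", "body": {
  "increments": [
    [[0, 0, 0, 0, 0, 0, 0], [0, 0, 0, 0, 0, 0, 0], [0, 0, 0, 0, 0, 0, 0], [0, 0, 0, 0, 0, 0, 0], [0, 0, 0, 0, 0, 0, 0], [0, 0, 0, 0, 0, 0, 0], [0, 0, 0, 0, 0, 0, 0], [0, 0, 0, 0, 0, 0, 0]]
  ]
}}

```text
t: 21.3
tool_pos: [587.6, 169.6, 88.2]
eef_rot: [[0.982, -0.065, 0.177], [-0.189, -0.341, 0.921], [0.0, -0.938, -0.347]]
contact_force: [-5.3, 2.7, 3.4]
finger_gap: 9.8
```

```bash
python3 go.py 111 -33.8 93 0 -20.6
```

```text
t 21.3 target [588.2 169.   88.3] d_tool [ 0.7  0.  -0.5] rot [-0.3  0.1  0.1] F [-5.3  2.7  3.4] gap 9.8
```

Request:
{"method": "servo_tool", "body": {
  "increments": [
    [[0, -1, 0, 0, 0, 0, 0], [0, -1, 0, 0, 0, 0, 0], [0, -1, 0, 0, 0, 0, 0], [0, -1, 0, 0, 0, 0, 0], [0, -1, 0, 0, 0, 0, 0], [0, -1, 0, 0, 0, 0, 0], [0, 0, 0, 0, 0, 0, 0], [0, 0, 0, 0, 0, 0, 0]]
  ]
}}

```text
t: 22.1
tool_pos: [588.0, 171.2, 93.0]
eef_rot: [[0.982, -0.066, 0.177], [-0.189, -0.342, 0.921], [-0.0, -0.937, -0.348]]
contact_force: [-4.8, 0.5, -5.2]
finger_gap: 9.7
```

```bash
python3 - <<'E'
from go import *
s=ctrl.get_state(); Rc=np.array(s["eef_rot"])
p,_=target(111,-33.8,93,0,-20.6); print((Rc.T@(p-s["tool_pos"])).round(2),"F tool",(Rc.T@s["contact_force"]).round(1),s["finger_gap"])
# pivot in tool frame
q=np.load("q.npy"); print("pivot in tool",(Rc.T@(J2W(q,(111,-50,50))[0]-s["tool_pos"])).round(1))
E
```

```text
[ 0.67  5.13 -0.38] F tool [-4.8  5.   1.5] 9.698429280156263
pivot in tool [ 0.7 46.1 -0.6]
```

Request:
{"method": "servo_tool", "body": {
  "increments": [
    [[0, -1, 0, 0, 0, 0, 0], [0, 0, 0, 0, 0, 0, 0], [0, 0.06, -2.5, 3, 0, 0, 0], [0, 0.06, -2.5, 3, 0, 0, 0], [0, 0.06, -2.5, 3, 0, 0, 0], [0, 0.06, -2.5, 3, 0, 0, 0], [0, 0.06, -2.5, 3, 0, 0, 0], [0, 0.06, -2.5, 3, 0, 0, 0]]
  ]
}}

```text
t: 22.9
tool_pos: [585.3, 157.2, 97.2]
eef_rot: [[0.982, -0.007, 0.188], [-0.189, -0.039, 0.981], [0.0, -0.999, -0.039]]
contact_force: [-4.0, 2.5, -6.2]
finger_gap: 10.0
```

```bash
cat > tg.py <<'E'
from go import *
s=ctrl.get_state(); Rc=np.array(s["eef_rot"]); q=np.load("q.npy")
v=R(q[2]).T@(s["tool_pos"]-J2W(q,(111,-50,50))[0]); y=R(q[2]).T@Rc[:,1]
print("TCP from pivot (jig)",v.round(1),"r",np.hypot(v[1],v[2]).round(1),"bat swing deg",np.degrees(np.arctan2(-v[1],v[2])+.36).round(1),"tool swing",np.degrees(np.arctan2(y[1],-y[2])+.36).round(1),"F tool",(Rc.T@s["contact_force"]).round(1),round(s["finger_gap"],1))
E
python3 tg.py
```

```text
TCP from pivot (jig) [-0.6  2.3 47.2] r 47.3 bat swing deg 17.8 tool swing 18.4 F tool [-4.4  6.1  2. ] 10.0
```

Request:
{"method": "servo_tool", "body": {
  "increments": [
    [[0, 0.06, -2.5, 3, 0, 0, 0], [0, 0.06, -2.5, 3, 0, 0, 0], [0, 0.06, -2.5, 3, 0, 0, 0], [0, 0.06, -2.5, 3, 0, 0, 0], [0, 0.06, -2.5, 3, 0, 0, 0], [0, 0.06, -2.5, 3, 0, 0, 0], [0, 0.06, -2.5, 3, 0, 0, 0], [0, 0.06, -2, 2.4, 0, 0, 0]]
  ]
}}

```text
t: 23.7
tool_pos: [581.7, 138.6, 94.2]
eef_rot: [[0.982, 0.068, 0.176], [-0.189, 0.355, 0.916], [0.0, -0.932, 0.361]]
contact_force: [-1.7, 12.2, -5.4]
finger_gap: 9.9
```

Request:
{"method": "servo_tool", "body": {
  "increments": [
    [[0, 0, -0.4, 0.5, 0, 0, 0], [0, 0, 0, 0, 0, 0, 0], [0, 0, 0, 0, 0, 0, 0], [0, 0, 0, 0, 0, 0, 0], [0, 0, 0, 0, 0, 0, 0], [0, 0, 0, 0, 0, 0, 0], [0, 0, 0, 0, 0, 0, 0], [0, 0, 0, 0, 0, 0, 0]]
  ]
}}

```text
t: 24.5
tool_pos: [581.8, 138.9, 94.2]
eef_rot: [[0.982, 0.07, 0.175], [-0.188, 0.361, 0.913], [0.0, -0.93, 0.368]]
contact_force: [-3.5, 7.4, -3.8]
finger_gap: 9.5
```

```bash
python3 tg.py
```

```text
TCP from pivot (jig) [ -0.6 -16.3  44.2] r 47.1 bat swing deg 40.9 tool swing 42.2 F tool [-4.8  6.   4.7] 9.5
```

Request:
{"method": "servo_tool", "body": {
  "increments": [
    [[0, 0, 0, 0, 0, 0, 40], [0, 0, 0, 0, 0, 0, 40], [0, 0, 0, 0, 0, 0, 40], [0, 0, 0, 0, 0, 0, 40], [0, -15, 0, 0, 0, 0, 40], [0, -25, 0, 0, 0, 0, 40], [0, -40, 0, 0, 0, 0, 40], [0, -40, 0, 0, 0, 0, 40]]
  ]
}}

```text
t: 25.3
tool_pos: [573.3, 94.3, 206.7]
eef_rot: [[0.982, 0.07, 0.175], [-0.189, 0.36, 0.914], [0.0, -0.93, 0.367]]
contact_force: [0.8, 0.8, -0.5]
finger_gap: 40.5
```

Request:
{"method": "servo_tool", "body": {
  "increments": [
    [[-45, 0, -10, 0, 0, 0, 40], [-45, 0, -10, 0, 0, 0, 40], [-45, 0, -10, 0, 0, 0, 40], [-45, 0, -10, 0, 0, 0, 40], [-20, 0, -30, 0, 0, 0, 40], [0, 0, -40, 0, 0, 0, 40], [0, 0, -40, 0, 0, 0, 40], [0, 0, 0, 0, 0, 0, 40]]
  ]
}}

```text
t: 26.1
tool_pos: [350.1, -7.4, 149.4]
eef_rot: [[0.981, 0.071, 0.18], [-0.194, 0.359, 0.913], [-0.0, -0.931, 0.366]]
contact_force: [-0.2, -0.4, 0.7]
finger_gap: 40.0
```

```bash
python3 prof.py 2>/dev/null;  python3 - <<'E'
from h import *
print(ctrl.get_state()["t"],ctrl.get_state()["tool_pos"])
b=imaging.camera("scene")[:,:,::-1][205:375,200:400]; cv2.imwrite("pics/s6.png",cv2.resize(b,None,fx=3.5,fy=3.5,interpolation=cv2.INTER_CUBIC))
E
```

```text
scene band -91.0 red mean -90.79749881629178 [  0   0   0   0   0   8  47  82 118 142 158 162 157 145 125  98  64  24
   0   0   0   0   0   0   0   0   0   0   0   0   0   0]
top band -91.0 red mean -91.96525903394574 [ 0  0  0  0  0  9 23 47 70 82 84 85 73 53 28  4  0  0  0  0  0  0  0  0
  0  0  0  0  0  0  0  0]
26.2 [351.12792075  -5.18108676 150.46134202]
```

View pics/s6.png

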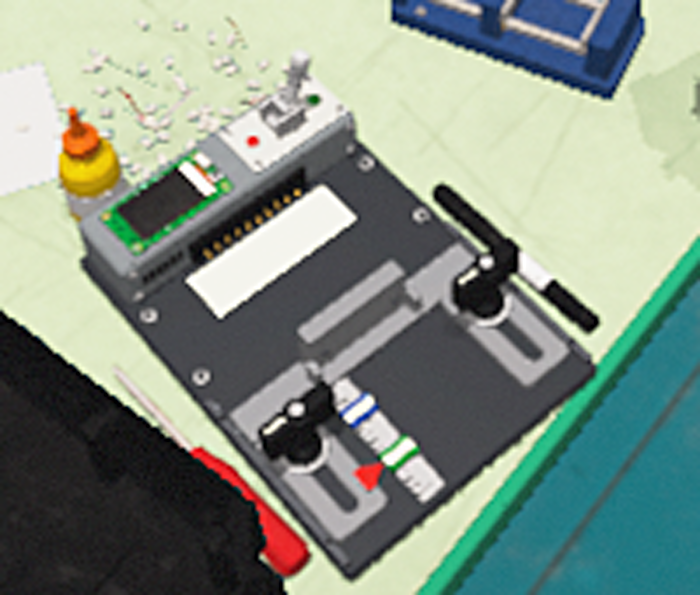

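The toggle now leans to the green dot, with its tip at (298,60). Both wings lie across, the pointer is in the band and the other objects have not moved. One last numeric check that the bat is seated.

```bash
python3 - <<'E'
from h import *
q=np.load("q.npy")
for e in(0,7):
    for sgn,l in((1,"off"),(-1,"on")):
        uv=proj("scene",J2W(q,(111,-50+sgn*np.sin(.36)*(55+e),50+np.cos(.36)*(55+e))))[0]+q[3:5]
        print(l,e,((uv-[200,205])*3.5).round(0))
E
```

```text
off 0 [251.  85.]
on 0 [303.  52.]
off 7 [246.  80.]
on 7 [305.  43.]
```

```bash
python3 -c "
from station import order; print(order.hand_in())"
```

```text
the job is handed in; nothing more can be done
None
```

The job is handed in at about 26 s of robot time. No verdict is reported, so these results rest on my own checks.

- **Stop:** I gripped it by the upright and slid it about 10 mm towards the robot to the green clip. In the last check the pointer sat +0.3 to +0.5 mm from the band's middle by the scene camera. By the top camera it was −0.7 to −0.9 mm. The two disagree slightly, but both are well inside 3 mm, and the scene reading did not change after tightening.
- **Knobs:** Both were turned clockwise until the gripper stood about 4° past the nominal end stop, at about 1 N m. Both wings lie across the jig in the last picture.
- **Toggle:** I pulled it out about 6 mm on the red side, swung it about 41° to its stop on the green side and released it. The last picture shows it leaning to the green dot, with the tip where a seated bat should be, to about 2 pixels. That is too coarse to prove the 1.5 mm limit by itself.
- **Surroundings:** The neighbouring things that I could see look unmoved. The cutters and tweezers were outside my last picture, but the arm passed that area only at about 245 mm height. The arm stands clear of everything.

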